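# Snap the strap-handle die into the clay extruder's die holder

## Robot

A 6-joint arm with a two-finger parallel gripper is mounted at the origin on the work surface. World frame = base frame: x ahead of the robot, y to its left, z up, the work surface at z = 0. Lengths are in m, angles in rad, forces in N, time in s.
With the tool pointing down it reaches from about 0.325 to 0.9 m from the base axis. Payload 3.5 kg.
Tool frame: the origin (TCP) lies at the very end of the fingers, on their centre line; the grasp point (between the pads) lies 19 mm behind it; z points along the fingers, y is the line along which they close (so a half turn about z gives the same grasp; the last joint's range is limited). The gripper opens to 85 mm and grips with 20 to 120 N. Pads are 22 mm wide; open, the fingers measure 114 mm over their backs; the gripper's body (76 mm by 85 mm) begins 54 mm behind the grasp point. The pads swing forward as they close: fully open they stand 13 mm farther back than shut.
Start: joints at [-1.403, 0.276, -0.026, 1.268, 0, 1.467], TCP at [0.167, -0.602, 0.203] pointing down, gripper open.
Joint ranges: [-3.12, 3.12], [-0.85, 1.88], [-1.08, 1.24], [-1.95, 2.15], [-1.57, 1.53], [-3.14, 3.14]. Speed limits (rad/s): [2.57, 2.57, 3.14, 3.14, 3.14, 3.14].

## Interface

Orientations are given as a unit quaternion [w, x, y, z].
In Python, from plant import robot gives the robot as it stands.
- The arm moves only by the tool step_arm, never from a script. Its argument "rows" is a list of rows, each a list of 5 numbers: the opening, from -1 (shut) to 1 (fully open), then the shift along the tool's x, y, z in units of 40 mm (1.0 is 40 mm), then the turn about the tool's z in units of 10 degrees (1.0 is 10 degrees). A call has 1 to 12 rows; each row shifts and turns the commanded pose from where the row before left it, along the tool's axes as they then stand; what a row does not reach is not made up. A row lasts 1/8 s, in which the tool goes at most 62.5 mm and 10.7 degrees, less where a joint would pass 70% of its speed; a pose out of reach is approached as far as the arm can. A call with a number of a shift or a turn outside -1 to 1 is refused whole. A call with a gripper value outside its range is refused whole. The fingers move at their own pace and stop on an object; "grip_force" is the grip in N (left out, the last holds). Time passes only in rows, so rows that do not move let the fingers close. It gives the time, the measured TCP pose, the force, the opening and the grip force at its end, in the units of the state.
- robot.observe(): the state, without advancing time (a new reading comes with each control period).
- robot.camera(name): name is "scene" or "top"; returns a dict with "image" (384x512x3 uint8, red, green, blue), "fx", "fy", "cx", "cy" (pixels), "dist_coeffs" ([k1, k2, p1, p2, k3] as OpenCV has them; the pictures are not rectified), "pose" (4x4, takes a point from camera to world coordinates). Camera axes: x right, y up, looking along -z (the intrinsics and any distortion apply to the point x, -y, -z); pixel columns grow to the right and rows downward; lengths in m; the calibration is good to about 2 mm. A picture is of the moment at which its call begins. There is no depth.
- robot.hand_in(): hands the job in; it is judged then, once.
Trained networks look in the newest picture that a camera, given by its name, has taken for a name from the list of things; names that differ only in an ending like _2 or _b are one class to them, and where a whole thing is asked for, a point or a joint stands for the part that bears it (a point fixed in the world has none). Each returns a list of dicts, best first, with "p" (0 to 1); they miss things now and then, are a little off and sometimes report something else, mostly with a low value. They report only what shows in the picture. A call takes as long as a camera call. They do not tell look-alikes from the thing itself.
- robot.find_in(camera, target): "location" ([x, y, z] in m, in world coordinates, good to about 4 mm: the middle of the surface that is visible of it).
The state is a dict: "time_s": time; "joint_positions": joint angles; "joint_vel": joint speeds; "effort": joint torques, N m; "position": TCP position; "orientation": TCP orientation; "wrist_force": force on the tool from outside, world axes, zero at the start; "torque": the same for the moment, N m; "finger_gap": finger opening in m; "grip_force": force on a finger pad.
Only numpy, scipy, OpenCV 4.12 (cv2) and the standard library are available. Lean on these libraries where they do the work, as an engineer would, in place of code of your own. Each camera call takes 0.05 s, during which the arm holds its last target. There are 200 camera calls.

## Task

Take the strap-handle die (the one with the long narrow slot nozzle) out of its compartment in the wooden tray, set it plate down, nozzle up, in the grey die holder, and press it until the two sprung rollers snap in over its plate and it sits fully home. Do not let go: keep pressing it down firmly, with about the weight of one kilogram, and finish while still holding and pressing it. Leave the other two dies and the other things on the bench where they lie.

Things in the scene. Friction and masses are not known exactly. Their poses are not given: they have to be found in the camera images.
- die_strap: A loose aluminium extruder die, 0.10 to 0.20 kg: a flat plate 64 (x) x 44 (y) x 8 mm with an upright hollow nozzle 44 mm tall in the middle of its top (52 mm tall in all). Origin: centre of the plate's underside; z up. Its nozzle is a rectangle 40 mm (along x) x 18 mm (along y), with a slot 32 x 10 mm: the die to fit. Grip it across the 18 mm. The same after half a turn.
- die_square: A loose aluminium extruder die, 0.10 to 0.20 kg: a flat plate 64 (x) x 44 (y) x 8 mm with an upright hollow nozzle 44 mm tall in the middle of its top (52 mm tall in all). Origin: centre of the plate's underside; z up. Its nozzle is a square tube, 28 x 28 mm. One of the two dies to leave alone.
- die_round: A loose aluminium extruder die, 0.10 to 0.20 kg: a flat plate 64 (x) x 44 (y) x 8 mm with an upright hollow nozzle 44 mm tall in the middle of its top (52 mm tall in all). Origin: centre of the plate's underside; z up. Its nozzle is a round tube, 28 mm in diameter. One of the two dies to leave alone.
- tray: A fixed wooden tray 286 (x) x 103 (y) x 30 mm, open at the top, walls and floor 4 mm, with three compartments in a row along x, each about 90 x 95 mm, their middles 94 mm apart; one die lies flat in each, in any order, turned up to 17 degrees from the tray. Origin: centre of its underside.
- holder: Fixed grey die holder, base 124 (x) x 66 (y) x 24 mm; origin: centre of its underside, on the bench. On it a black seat, a sprung roller at each short end (tops 48 mm above bench) and steel corner guides round the plate: 1.5 mm play a side, upright to 50 mm above bench, flared to 59; middle 40 mm of the long sides free. The die's x goes along the holder's x, either way round.
- seat: The black rubber-faced seat pad on the holder, 58 x 40 x 6 mm, fixed and stiff. The die's plate rests on its top. Origin: centre of its underside, 24 mm above the bench.
- seat_mid (a point): Centre of the seat's top, 30 mm above the bench, axes as the holder's. When the die is home its origin is here.
- clip_near (a joint): Outward push (m) of the roller at the holder's -x end: 0 closed, 0.0045 at most. Rollers (10 mm thick, along y, free to turn) overhang the plate's ends by 2.5 mm. The underside meets them 17 mm above the seat; passing takes about 8 to 13 N in all, the force drops to near 0, and in the last 5 mm they pull the plate down and close over its top.
- clip_far (a joint): The same for the roller at the holder's +x end.
- bowl: Bystander: a small clay bowl, 100 mm wide, 45 mm tall. Origin: centre of its underside.
- brush: Bystander: a wooden-handled brush lying on the bench.
- stone: Bystander: a smooth dark round stone, 60 mm wide, 24 mm tall. Origin: centre of its underside.
Things that resemble listed ones, but are neither listed nor needed, are in the scene too. What is shaped like the die_strap but purple is not meant.

How it is judged:
On the way, in this order (a step that is already met when the one before it is completed fails the run):
1. the strap die is lifted out of the tray in the fingers (height (world z) of die_strap above 0.05 m and contact force between the fingers and die_strap above 1 N and contact force between tray and die_strap below 0.01 N and horizontal distance between die_strap and seat_mid above 0.05 m), for 0.1 s.
2. the strap die is snapped home: flat on the seat, both rollers sprung back over its plate (z of die_strap in the frame of seat_mid between -0.004 and 0.0025 m and horizontal distance between die_strap and seat_mid below 0.004 m and angle between the x axis of die_strap and the x axis of holder, either way round below 0.08 rad and angle between die_strap's own z axis and vertical below 0.06 rad and value of joint each of clip_near, clip_far below 0.0012 m), for 0.2 s.
At the end, for the whole second after the job is handed in: The strap die is home in the holder (within 2.5 mm of the seat in height, 4 mm of its middle, 0.08 rad in yaw, 0.06 rad level), both rollers within 1.2 mm of closed, the fingers on it pressing it onto the seat with over 4.5 N; other dies and things moved less than 30 mm (all of step 2 and contact force between die_strap and seat above 4.5 N and contact force between the fingers and die_strap above 2 N and distance of each of die_square, die_round, bowl, brush, stone from where it was at the start of the episode below 0.03 m); the arm keeps its last pose, push and grip.
It fails at once if another die or a bystander is disturbed (moved more than 30 mm) (distance of any of die_square, die_round, bowl, brush, stone from where it was at the start of the episode above 0.03 m).
It fails at once if the holder is pushed with brute force (over 80 N) (contact force between die_strap and seat above 80 N).
It also fails if it takes over 48 s, if anything falls off the work surface, if the arm or the gripper's body presses on something with over 40 N, if the wrist force passes 120 N, or if a joint passes its speed limit or range.

## Working session

There is one attempt and no reset: what is moved stays moved. The work goes in short steps, Python scripts to look and compute and a tool call to move; the robot and the scene stay as the last step left them, time stands still between calls to the robot, and variables do not carry over. Pictures are saved under pics/ and viewed, at most 10 in all, crops included, and the job is handed in when it is done.

Besides the shell and the picture viewer there is one more tool, called after "Call:" as a command line: name --pt "numbers of a row" for each row, then --argument value for the rest. step_arm: Moves the arm, as the interface text tells. Its arguments: {"type":"object","properties":{"rows":{"type":"array"},"grip_force":{"type":"number"}},"required":["rows"]}

```bash
mkdir -p pics; cat > h.py <<'E'
import numpy as np,cv2,json
from plant import robot
def cam(n):
    c=robot.camera(n)
    c['K']=np.array([[c['fx'],0,c['cx']],[0,c['fy'],c['cy']],[0,0,1.]]);c['D']=np.array(c['dist_coeffs'],float);c['P']=np.array(c['pose']);return c
def proj(c,p):
    p=np.atleast_2d(p).astype(float);q=(p-c['P'][:3,3])@c['P'][:3,:3]; q=q*[1,-1,-1]
    return cv2.projectPoints(q,np.zeros(3),np.zeros(3),c['K'],c['D'])[0].reshape(-1,2)
def unproj(c,uv,z):
    u=cv2.undistortPoints(np.array(uv,float).reshape(-1,1,2),c['K'],c['D']).reshape(-1,2)
    d=np.c_[u[:,0],-u[:,1],-np.ones(len(u))]@c['P'][:3,:3].T;o=c['P'][:3,3]
    return o+d*((z-o[2])/d[:,2])[:,None]
E
python3 - <<'E'
from h import *
for n in('top','scene'):
    c=cam(n);cv2.imwrite(f'pics/{n}.png',c['image'][:,:,::-1]);print(n,c['fx'],c['D'],c['P'].round(3).tolist())
    for t in('die_strap','tray','holder','seat','die_square','die_round'):
        print(t,[(np.round(d['location'],3).tolist(),round(d['p'],2),proj(c,d['location']).round().tolist()) for d in robot.find_in(n,t)])
print(robot.observe())
a=cv2.imread('pics/top.png');cv2.imwrite('pics/top2.png',cv2.resize(a,(800,600)))
E
```

```text
top 415.47896399588427 [-0.10538406  0.          0.          0.          0.        ] [[0.007, 0.999, -0.044, 0.517], [-1.0, 0.007, -0.005, -0.047], [-0.005, 0.044, 0.999, 1.101], [0.0, 0.0, 0.0, 1.0]]
die_strap [([0.65, 0.299, 0.01], 0.96, [[135.0, 167.0]]), ([0.534, 0.306, 0.01], 0.82, [[132.0, 210.0]]), ([0.615, 0.031, 0.007], 0.78, [[235.0, 181.0]]), ([0.651, 0.173, 0.012], 0.65, [[182.0, 166.0]]), ([0.774, 0.254, 0.007], 0.6, [[153.0, 122.0]])]
tray [([0.554, 0.178, 0.001], 0.77, [[180.0, 203.0]])]
holder [([0.512, -0.227, 0.028], 0.6, [[334.0, 220.0]])]
seat [([0.506, -0.228, 0.035], 0.58, [[335.0, 223.0]]), ([0.556, 0.178, 0.003], 0.51, [[180.0, 203.0]])]
die_square [([0.466, 0.16, 0.015], 0.82, [[185.0, 237.0]])]
die_round [([0.553, 0.167, 0.009], 0.58, [[184.0, 204.0]])]
scene 471.7162285347596 [-0.06930492  0.          0.          0.          0.        ] [[-0.807, -0.474, 0.353, 1.042], [0.591, -0.647, 0.482, 0.571], [-0.0, 0.598, 0.802, 1.11], [0.0, 0.0, 0.0, 1.0]]
die_strap [([0.787, 0.261, 0.013], 0.93, [[265.0, 330.0]]), ([0.657, 0.312, 0.004], 0.9, [[320.0, 317.0]]), ([
[... 464 characters left out ...]
: array([-1.40339169e+00,  2.76370623e-01, -2.63565744e-02,  1.26804472e+00,
        3.26081281e-05,  1.46739536e+00]), 'joint_vel': array([-8.82594736e-04,  1.09610728e-03,  5.02588137e-04, -1.38162283e-03,
        6.25386229e-05,  1.19501568e-04]), 'effort': array([ 9.48405359e-04, -4.45324588e+01,  2.95479727e+01,  6.31476050e-04,
       -5.91482831e-05,  1.58363434e-05]), 'position': array([ 0.167193  , -0.60222664,  0.20305206]), 'orientation': array([1.16765815e-05, 9.90847038e-01, 1.34989433e-01, 1.66862159e-05]), 'wrist_force': array([-0.49832951, -0.49474281, -0.34143215]), 'torque': array([-0.01437413,  0.02588342, -0.01358339]), 'grip_force': 0.0, 'finger_gap': 0.0852871539715445}
```

View pics/top2.png

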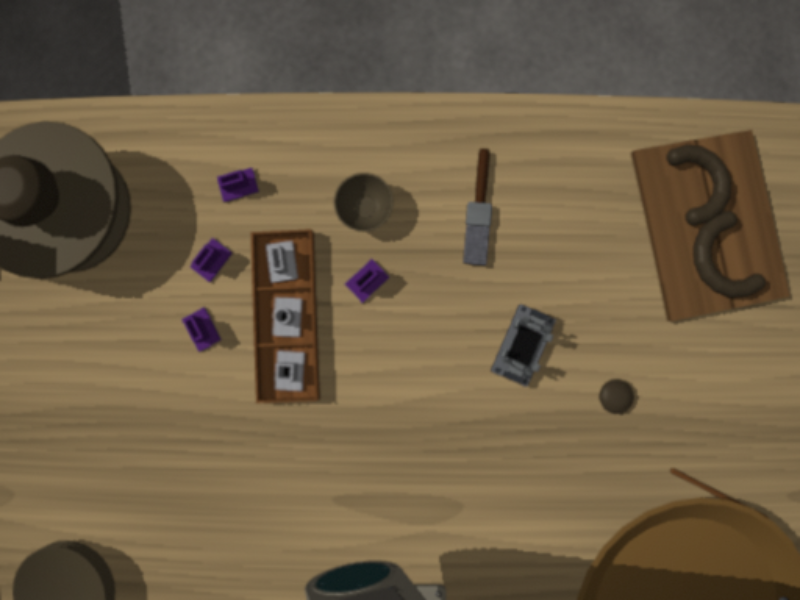

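View pics/scene.png

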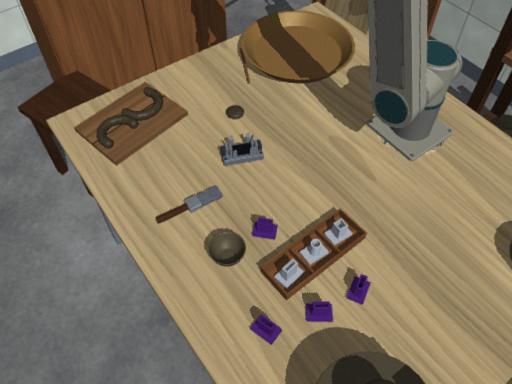

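The top view shows grey dies in the tray: strap (slot) at (282,260), round at (288,316), square at (290,371). Purple look-alikes are at (238,184), (211,260), (201,329), (368,280), and the holder is at (524,345). In the scene view the strap die is at (290,270) and the holder at (242,150). The grey one in the tray with the slot nozzle is the one meant; I'll check it in an enlarged crop.

```bash
python3 - <<'E'
import cv2,numpy as np
t=cv2.imread('pics/top.png');s=cv2.imread('pics/scene.png')
def cr(i,u,v,w=50,h=37): return cv2.resize(i[v-h//2:v-h//2+h,u-w//2:u-w//2+w],(400,296),interpolation=cv2.INTER_CUBIC)
# top-left origins (pixel): factor 8
cv2.imwrite('pics/c1.png',np.vstack([np.hstack([cr(t,181,166),cr(s,290,270)]),np.hstack([cr(t,335,221,),cr(s,242,150)])]))
E
```

```text
(no output)
```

View pics/c1.png

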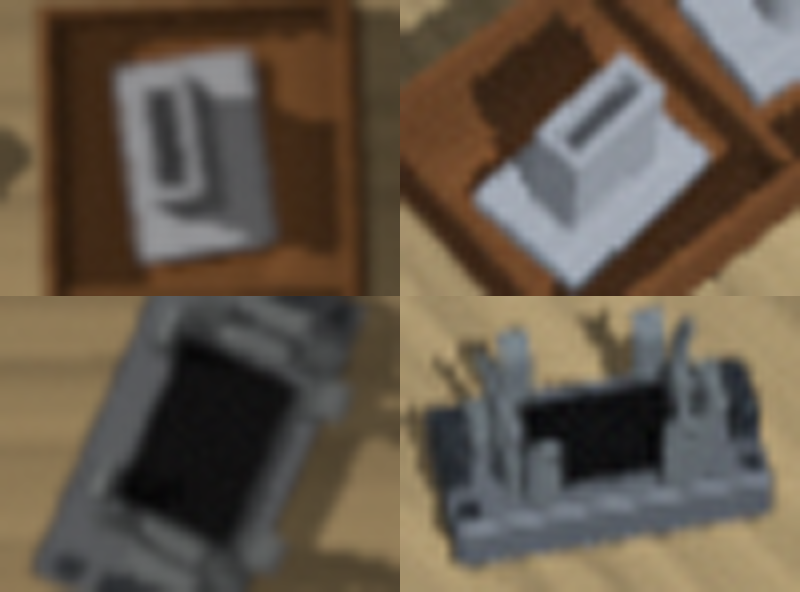

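The crop confirms it: the grey slotted die in the tray's end compartment, top (180,166), is die_strap; the purple ones are decoys. Now I'll enlarge the holder for corner picking.

```bash
python3 - <<'E'
import cv2,numpy as np
t=cv2.imread('pics/top.png');s=cv2.imread('pics/scene.png')
def cr(i,u,v,w=50,h=74):
    a=cv2.resize(i[v-h//2:v-h//2+h,u-w//2:u-w//2+w],(w*8,h*8),interpolation=cv2.INTER_LANCZOS4)
    return np.clip(255*(a/255.)**.6,0,255)
cv2.imwrite('pics/c2.png',np.hstack([cr(t,335,221),cr(s,242,150)]))
E
```

```text
[ WARN:0@0.066] global loadsave.cpp:1063 imwrite_ Unsupported depth image for selected encoder is fallbacked to CV_8U.
```

View pics/c2.png

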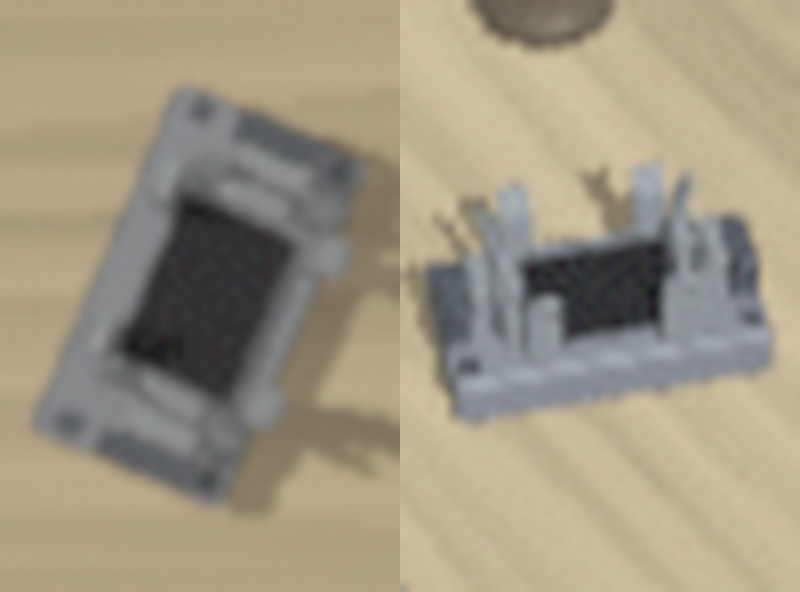

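The holder base corners are visible in both crops. Top, in crop pixels: (183,88), (365,160), (218,503), (35,425). Scene: (452,382), (770,328), (432,265), (745,215). Fitting poses.

```bash
cat >> h.py <<'E'
from scipy.optimize import least_squares
def fit(cams,obs,p0,z0):
    # obs: (cam, local xyz mm, uv)
    def r(p):
        c,s=np.cos(p[2]),np.sin(p[2]);o=[]
        for n,l,uv in obs:
            l=np.array(l)/1e3
            o.append(proj(cams[n],[p[0]+c*l[0]-s*l[1],p[1]+s*l[0]+c*l[1],z0+l[2]])[0]-uv)
        return np.ravel(o)
    f=least_squares(r,p0,loss='soft_l1');return f.x,r(f.x).reshape(-1,2).round(1).tolist()
E
python3 - <<'E'
from h import *
C={n:cam(n) for n in('top','scene')}
def px(u0,v0,x,y): return np.array([u0+(x+.5)/8-.5,v0+(y+.5)/8-.5])
D=[('top',a,px(156,148,*b)) for a,b in [((32,22,8),(115,68)),((32,-22,8),(248,48)),((-32,-22,8),(275,245)),((-32,22,8),(140,263))]]
D+=[('scene',a,px(265,252,*b)) for a,b in [((32,-22,8),(75,195)),((32,22,8),(175,285)),((-32,22,8),(312,155)),((20,-9,52),(135,132)),((20,9,52),(172,165)),((-20,9,52),(262,85)),((-20,-9,52),(225,52))]]
H=[('top',a,px(310,184,*b)) for a,b in [((62,33,24),(183,88)),((62,-33,24),(365,160)),((-62,-33,24),(218,503)),((-62,33,24),(35,425))]]
H+=[('scene',a,px(217,113,*b)) for a,b in [((62,33,24),(52,382)),((-62,33,24),(370,328)),((62,33,0),(62,420)),((-62,33,0),(372,370)),((62,-33,24),(32,265)),((-62,-33,24),(345,215))]]
for nm,O,p0,z in(('die',D,[.65,.173,.13],.004),('holder',H,[.51,-.227,-.41],0)):
    for sel in('topscene','top','scene'):
        x,r=fit(C,[o for o in O if o[0] in sel],p0,z);print(nm,sel,x.round(4),r)
E
```

```text
die topscene [0.6484 0.1771 0.147 ] [[0.7, 0.8], [0.4, 1.0], [0.1, 0.1], [0.6, 0.2], [-0.2, 0.1], [-0.2, 0.1], [-0.3, 0.3], [-0.1, 0.3], [0.6, 0.9], [0.3, 0.7], [-0.4, 0.3]]
die top [0.6498 0.1783 0.1488] [[0.3, 0.3], [-0.1, 0.4], [-0.3, -0.4], [0.2, -0.3]]
die scene [0.6476 0.1763 0.1464] [[-0.2, -0.3], [-0.2, -0.3], [-0.3, -0.1], [0.0, -0.1], [0.7, 0.5], [0.3, 0.3], [-0.3, -0.1]]
holder topscene [ 0.5096 -0.2301 -0.4104] [[0.5, -0.3], [0.9, 1.0], [0.3, 1.8], [-0.0, 1.3], [0.2, 1.5], [0.6, 1.4], [-0.6, 1.9], [0.2, 1.3], [-1.1, 0.2], [-1.1, -0.0]]
holder top [ 0.5123 -0.2291 -0.4044] [[-0.0, -1.3], [0.3, -0.2], [0.1, 0.8], [-0.3, 0.4]]
holder scene [ 0.5059 -0.2334 -0.432 ] [[0.3, 0.0], [0.8, 0.6], [-0.5, 0.4], [0.4, 0.5], [-0.5, -1.3], [-0.5, -0.9]]
```

Call:
step_arm --pt "0 0 0 0 -1" --pt "0 0 0 0 -1" --pt "0 0 0 0 -1" --pt "0 0 0 0 -1" --pt "0 0 0 0 -1" --pt "0 0 0 0 -1" --pt "0 0 0 0 -1" --pt "0 0 0 0 -1" --pt "0 0 0 0 -1" --pt "0 0 0 0 -1" --pt "0 0 0 0 -1" --pt "0 0 0 0 -1" --grip_force 80

```text
time_s: 2.3
position: [0.1672, -0.6022, 0.2031]
orientation: [0.0, 0.376, 0.927, -0.0]
wrist_force: [-0.5, 0.1, 0.1]
finger_gap: 0.0427
grip_force: 0.0
```

Call:
step_arm --pt "0 0 0 0 -1" --pt "0 0 0 0 -1" --pt "0 0 0 0 -1" --pt "0 0 0 0 -1" --pt "0 0 0 0 -1" --pt "0 0 0 0 -0.3" --pt "0 0 0 0 0"

```text
time_s: 3.18
position: [0.1672, -0.6022, 0.203]
orientation: [0.0, -0.074, 0.997, -0.0]
wrist_force: [0.8, -0.1, 0.4]
finger_gap: 0.0427
grip_force: 0.0
```

Call:
step_arm --pt "0 -0.82 0.97 0 0" --pt "0 -0.82 0.97 0 0" --pt "0 -0.82 0.97 0 0" --pt "0 -0.82 0.97 0 0" --pt "0 -0.82 0.97 0 0" --pt "0 -0.82 0.97 0 0" --pt "0 -0.82 0.97 0 0" --pt "0 -0.82 0.97 0 0" --pt "0 -0.82 0.97 0 0" --pt "0 -0.82 0.97 0 0" --pt "0 -0.82 0.97 0 0" --pt "0 -0.82 0.97 0 0"

```text
time_s: 4.68
position: [0.4884, -0.082, 0.2033]
orientation: [0.0, -0.074, 0.997, -0.0]
wrist_force: [1.0, -1.2, 0.3]
finger_gap: 0.0427
grip_force: 0.0
```

Call:
step_arm --pt "0 -0.82 0.97 0 0" --pt "0 -0.82 0.97 0 0" --pt "0 -0.82 0.97 0 0" --pt "0 -0.82 0.97 0 0" --pt "0 -0.82 0.97 0 0" --pt "0 -0.82 0.97 0 0" --pt "0 0 0 0 0" --pt "0 0 0 0 0"

```text
time_s: 5.68
position: [0.6472, 0.1757, 0.2027]
orientation: [-0.001, -0.074, 0.997, -0.0]
wrist_force: [0.7, -0.7, -0.2]
finger_gap: 0.0426
grip_force: 0.0
```

Call:
step_arm --pt "0 -0.04 0.04 0.8 0" --pt "0 0 0 0.8 0" --pt "0 0 0 0.8 0" --pt "0 0 0 0.8 0" --pt "0 0 0 0.7 0" --pt "0 0 0 0.7 0" --pt "0 0 0 0 0" --pt "0 0 0 0 0"

```text
time_s: 6.68
position: [0.6496, 0.177, 0.0203]
orientation: [0.001, -0.074, 0.997, 0.0]
wrist_force: [0.6, -0.3, -0.1]
finger_gap: 0.0428
grip_force: 0.0
```

Call:
step_arm --pt "-1 0 0 0 0" --pt "-1 0 0 0 0" --pt "-1 0 0 0 0" --pt "-1 0 0 0 0" --pt "-1 0 0 0 0" --pt "-1 0 0 0 0"

```text
time_s: 7.42
position: [0.6504, 0.1781, 0.0211]
orientation: [0.002, -0.074, 0.997, 0.0]
wrist_force: [-1.3, 0.9, 5.7]
finger_gap: 0.0153
grip_force: 78.3
```

Call:
step_arm --pt "-1 0 0 -0.3 0" --pt "-1 0 0 -0.7 0" --pt "-1 0 0 -0.8 0" --pt "-1 0 0 -0.8 0" --pt "-1 0 0 -0.8 0" --pt "-1 0 0 0 0" --pt "-1 0 0 0 0" --pt "-1 0 0 0 0"

```text
time_s: 8.43
position: [0.6475, 0.1774, 0.1529]
orientation: [-0.002, -0.074, 0.997, -0.0]
wrist_force: [-1.4, 0.0, -1.0]
finger_gap: 0.0151
grip_force: 78.3
```

```bash
python3 - <<'E'
from h import *
o=robot.observe();print(o['position'],o['wrist_force'],o['finger_gap'])
I=[]
for n in('top','scene'):
    c=cam(n);u,v=proj(c,o['position'])[0].astype(int);print(n,u-25,v-37);cv2.imwrite(f'pics/l_{n}.png',c['image'][:,:,::-1])
    a=c['image'][v-37:v+37,u-25:u+25,::-1];I.append(np.clip(255*(cv2.resize(a,(400,592),interpolation=cv2.INTER_LANCZOS4)/255.)**.6,0,255).astype(np.uint8))
cv2.imwrite('pics/c3.png',np.hstack(I))
E
```

```text
[0.64750493 0.17743948 0.15288325] [-1.44576141  0.02993484 -0.95282825] 0.015085793930720027
top 142 123
scene 267 209
```

View pics/c3.png

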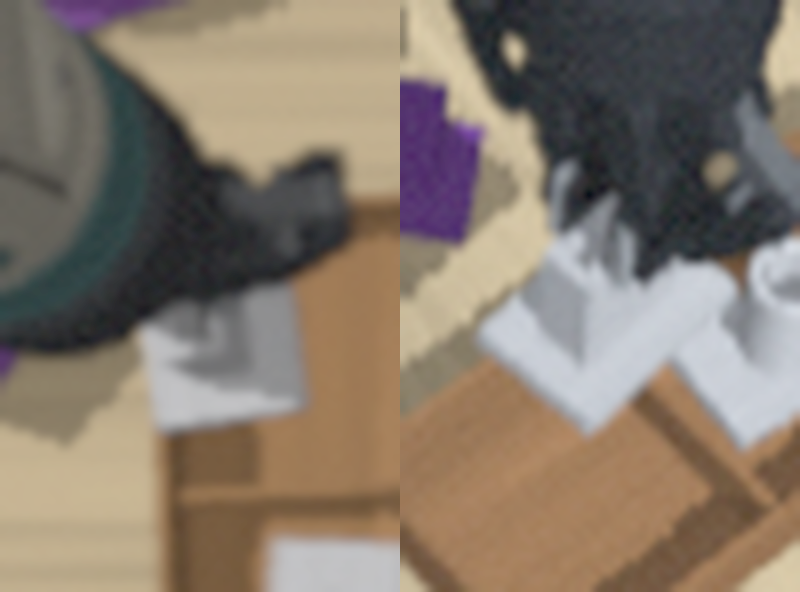

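The die is gripped and clear of the tray. In the top crop its plate corners are at (303,410) and (162,433); in the scene crop at (478,332), (590,432) and (735,280). Measuring the offset in the hand.

```bash
python3 - <<'E'
from h import *
C={n:cam(n) for n in('top','scene')}
o=robot.observe();p=o['position']
def px(u0,v0,x,y): return np.array([u0+(x+.5)/8-.5,v0+(y+.5)/8-.5])
O=[('top',a,px(142,123,*b)) for a,b in [((-32,-22,8),(303,410)),((-32,22,8),(162,433))]]
O+=[('scene',a,px(267,209,*b)) for a,b in [((32,-22,8),(78,332)),((32,22,8),(190,432)),((-32,22,8),(335,280))]]
for z in(.131,.136,.141):
  for sel in('topscene','top','scene'):
    x,r=fit(C,[q for q in O if q[0] in sel],[p[0],p[1],.147],z);d=x[:2]-p[:2];c,s=np.cos(.147),np.sin(.147)
    print(z,sel,x.round(4),'off die x,y',(c*d[0]+s*d[1]).round(4),(-s*d[0]+c*d[1]).round(4),r)
E
```

```text
0.131 topscene [0.6452 0.1765 0.1442] off die x,y -0.0032 -0.0007 [[1.1, 0.8], [0.3, 0.5], [-0.0, 0.7], [-0.3, 0.1], [0.1, 2.2]]
0.131 top [0.6466 0.1787 0.1637] off die x,y -0.0015 0.0014 [[0.4, -0.1], [-0.4, 0.1]]
0.131 scene [0.6437 0.174  0.1851] off die x,y -0.0051 -0.0029 [[0.0, 0.2], [0.2, -0.9], [-0.3, 0.5]]
0.136 topscene [0.6459 0.1769 0.1664] off die x,y -0.0025 -0.0003 [[0.7, -0.0], [-0.1, 0.2], [0.0, 0.3], [0.1, -0.5], [0.1, 1.1]]
0.136 top [0.6461 0.1776 0.1634] off die x,y -0.0022 0.0003 [[0.4, -0.1], [-0.4, 0.1]]
0.136 scene [0.6457 0.176  0.1858] off die x,y -0.0028 -0.0012 [[-0.1, 0.2], [0.2, -0.8], [-0.2, 0.5]]
0.141 topscene [0.6467 0.1775 0.1832] off die x,y -0.0016 0.0001 [[0.3, -0.8], [-0.6, -0.3], [0.1, -0.2], [0.4, -1.2], [0.1, 0.1]]
0.141 top [0.6456 0.1764 0.1631] off die x,y -0.0029 -0.0008 [[0.5, -0.1], [-0.5, 0.1]]
0.141 scene [0.6477 0.178  0.1865] off die x,y -0.0006 0.0005 [[-0.1, 0.2], [0.2, -0.8], [-0.1, 0.5]]
```

Call:
step_arm --pt "-1 0 0 0 0.8" --pt "-1 0 0 0 0.8" --pt "-1 0 0 0 0.8" --pt "-1 0 0 0 0.8" --pt "-1 0 0 0 0"

```text
time_s: 9.25
position: [0.6488, 0.1777, 0.1546]
orientation: [-0.0, 0.203, 0.979, -0.0]
wrist_force: [-0.7, -0.2, -0.9]
finger_gap: 0.0152
grip_force: 78.3
```

Call:
step_arm --pt "-1 -0.08 -0.45 0 0" --pt "-1 -0.08 -0.9 0 0" --pt "-1 -0.08 -0.97 0 0" --pt "-1 -0.08 -1 0 0" --pt "-1 -0.08 -1 0 0" --pt "-1 -0.08 -1 0 0" --pt "-1 -0.08 -1 0 0" --pt "-1 -0.08 -1 0 0" --pt "-1 -0.08 -1 0 0" --pt "-1 -0.08 -1 0 0" --pt "-1 -0.08 -0.9 0 0" --pt "-1 -0.08 -0.5 0 0"

```text
time_s: 10.75
position: [0.512, -0.2328, 0.1551]
orientation: [-0.0, 0.204, 0.979, -0.0]
wrist_force: [1.0, -0.1, -1.6]
finger_gap: 0.0151
grip_force: 78.4
```

Call:
step_arm --pt "-1 0 0 0.5 0" --pt "-1 0 0 0.5 0" --pt "-1 0 0 0 0" --pt "-1 0 0 0 0"

```text
time_s: 11.25
position: [0.5137, -0.231, 0.1157]
orientation: [0.0, 0.203, 0.979, -0.0]
wrist_force: [0.2, -0.5, -0.3]
finger_gap: 0.015
grip_force: 78.4
```

```bash
python3 - <<'E'
from h import *
o=robot.observe();print(o['position'],o['orientation'],o['wrist_force'],o['finger_gap'],o['time_s'])
I=[]
for n in('top','scene'):
    c=cam(n);u,v=proj(c,[.51,-.23,.05])[0].astype(int);print(n,u-25,v-37);cv2.imwrite(f'pics/h_{n}.png',c['image'][:,:,::-1])
    a=c['image'][v-37:v+37,u-25:u+25,::-1];I.append(np.clip(255*(cv2.resize(a,(400,592),interpolation=cv2.INTER_LANCZOS4)/255.)**.6,0,255).astype(np.uint8))
cv2.imwrite('pics/c4.png',np.hstack(I))
E
```

```text
[ 0.51367159 -0.23095728  0.11565658] [ 3.43562547e-04  2.03243553e-01  9.79128150e-01 -7.12296366e-05] [ 0.19511343 -0.46724032 -0.25374766] 0.015015392677974675 11.25
top 311 184
scene 215 107
```

View pics/c4.png

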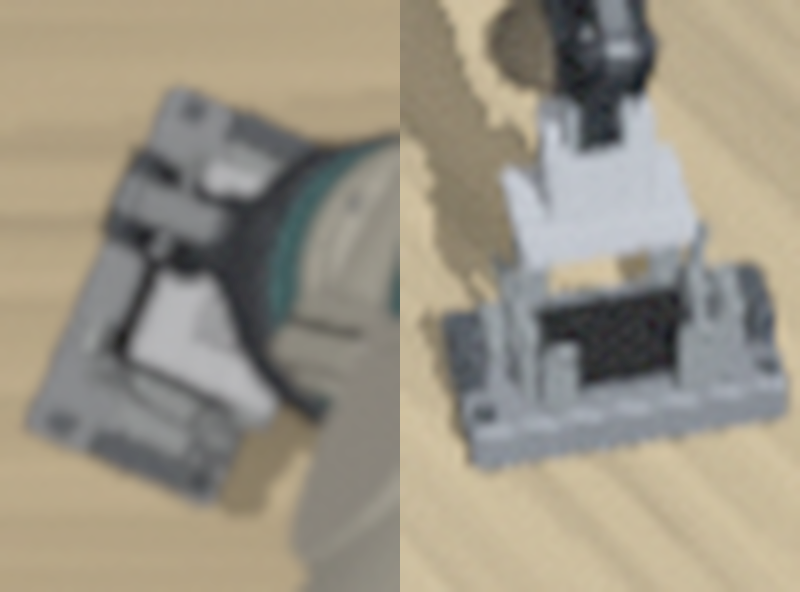

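The die hovers over the holder. In the top crop its plate corners are at (130,350) and (275,415); in the scene crop at (505,170), (523,240) and (692,215). Holder base corners, scene crop: (469,429), (785,375), (478,468), (783,420). Comparing them within the same images.

```bash
python3 - <<'E'
from h import *
C={n:cam(n) for n in('top','scene')}
o=robot.observe();p=o['position'];print(p)
def px(u0,v0,x,y): return np.array([u0+(x+.5)/8-.5,v0+(y+.5)/8-.5])
T=(311,184);S=(215,107)
H=[('top',a,px(*T,*b)) for a,b in [((62,33,24),(175,88)),((-62,-33,24),(211,503)),((-62,33,24),(26,426)),((62,-33,24),(357,160))]]
H+=[('scene',a,px(*S,*b)) for a,b in [((62,33,24),(69,429)),((-62,33,24),(385,375)),((62,33,0),(78,468)),((-62,33,0),(383,420))]]
D=[('top',a,px(*T,*b)) for a,b in [((-32,-22,8),(275,415)),((-32,22,8),(130,350))]]
D+=[('scene',a,px(*S,*b)) for a,b in [((32,-22,8),(105,170)),((32,22,8),(123,240)),((-32,22,8),(292,215)),((32,22,0),(124,265)),((-32,22,0),(295,240))]]
for nm,O,z in(('H',H,0),('D',D,.0987)):
  for sel in('topscene','top','scene'):
    x,r=fit(C,[q for q in O if q[0] in sel],[.51,-.23,-.41],z);d=x[:2]-p[:2];c,s=np.cos(.41),-np.sin(.41)
    print(nm,sel,x.round(4),'rel TCP in holder x,y',((c*d[0]+s*d[1])*1e3).round(1),((-s*d[0]+c*d[1])*1e3).round(1),r)
E
```

```text
[ 0.51407753 -0.23115231  0.11604409]
H topscene [ 0.5107 -0.2305 -0.3986] rel TCP in holder x,y -3.3 -0.7 [[0.3, -0.7], [0.6, 1.3], [0.4, 1.0], [0.8, 0.3], [-0.1, 1.9], [0.4, 1.5], [-0.8, 2.1], [0.6, 0.9]]
H top [ 0.5122 -0.2291 -0.403 ] rel TCP in holder x,y -2.6 1.1 [[-0.1, -1.3], [-0.0, 0.8], [-0.2, 0.3], [0.3, -0.2]]
H scene [ 0.5065 -0.2357 -0.4172] rel TCP in holder x,y -5.1 -7.1 [[-0.2, -0.0], [0.4, 0.1], [-0.9, 0.2], [0.6, -0.4]]
D topscene [ 0.512  -0.2336 -0.4511] rel TCP in holder x,y -1.0 -3.1 [[-0.2, 1.1], [1.5, 1.1], [-0.4, -0.4], [-0.4, 1.6], [0.2, 1.8], [-0.4, 0.4], [-0.1, 0.6]]
D top [ 0.5151 -0.2312 -0.4203] rel TCP in holder x,y 0.9 0.4 [[-0.7, -0.3], [0.7, 0.3]]
D scene [ 0.51   -0.2361 -0.4198] rel TCP in holder x,y -1.8 -6.2 [[-0.5, -0.9], [-0.0, 1.0], [0.5, 0.7], [-0.1, -0.2], [0.1, -0.5]]
```

```bash
cat > ov.py <<'E'
from h import *
def box(c,p,z,hx,hy,k,img,u0,v0,col,S=8):
    a=p[2];R=np.array([[np.cos(a),-np.sin(a)],[np.sin(a),np.cos(a)]])
    q=np.array([[hx,hy],[-hx,hy],[-hx,-hy],[hx,-hy]])/1e3@R.T+p[:2]
    uv=proj(c,np.c_[q,np.full(4,z)])-[u0,v0]
    cv2.polylines(img,[np.round(((uv+.5)*S-.5)*16).astype(np.int32)],True,col,1,cv2.LINE_AA,4)
E
python3 - <<'E'
from ov import *
I=[]
for n,(u0,v0),H,D in(('top',(311,184),(.5122,-.2291,-.405),(.5151,-.2312,-.41)),('scene',(215,107),(.5065,-.2357,-.41),(.510,-.2361,-.41))):
    c=cam(n);a=cv2.imread(f'pics/h_{n}.png')[v0:v0+74,u0:u0+50]
    b=np.clip(255*(cv2.resize(a,(400,592),interpolation=cv2.INTER_LANCZOS4)/255.)**.6,0,255).astype(np.uint8)
    box(c,H,.024,62,33,0,b,u0,v0,(0,255,0));box(c,H,.030,29,20,0,b,u0,v0,(0,255,255))
    box(c,D,.1067,32,22,0,b,u0,v0,(0,0,255));box(c,D,.0987,32,22,0,b,u0,v0,(255,0,0));I.append(b)
cv2.imwrite('pics/c5.png',np.hstack(I))
E
```

```text
(no output)
```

View pics/c5.png

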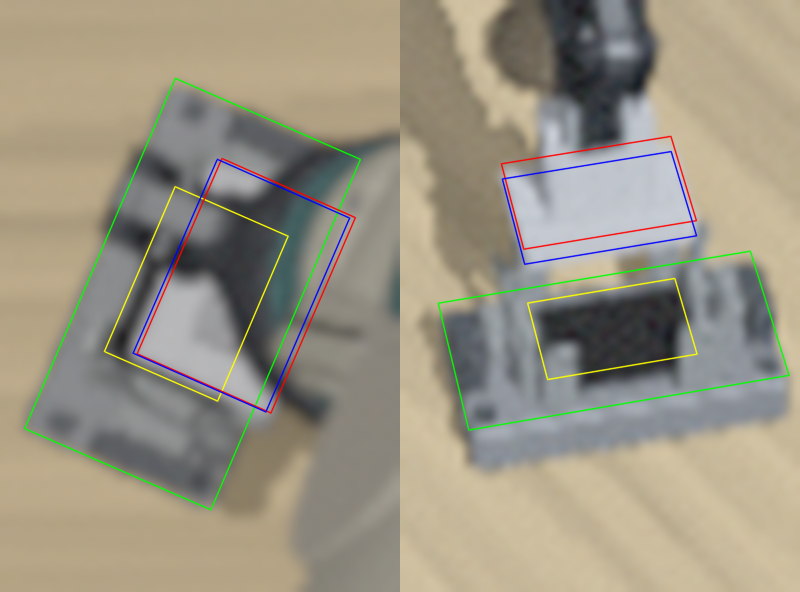

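The overlay shows a modelling slip. From the top camera the holder's left base edge, (25,428)–(175,78), is its bottom edge (z=0), and the black seat lies about 2.5 mm to the right of my fit. Refitting with the seat edges included.

```bash
python3 - <<'E'
from h import *
C={n:cam(n) for n in('top','scene')}
p=robot.observe()['position'];print(p)
def px(u0,v0,x,y): return np.array([u0+(x+.5)/8-.5,v0+(y+.5)/8-.5])
T=(311,184);S=(215,107)
H=[('top',a,px(*T,*b)) for a,b in [((62,33,0),(175,88)),((-62,-33,24),(211,503)),((-62,33,0),(26,426)),((62,-33,24),(357,160)),((0,20,30),(144,275)),((0,-20,30),(260,328))]]
H+=[('scene',a,px(*S,*b)) for a,b in [((62,33,24),(69,429)),((-62,33,24),(385,375)),((62,33,0),(78,468)),((-62,33,0),(383,420)),((62,-33,24),(42,312)),((-62,-33,24),(365,262)),((0,20,30),(218,378)),((0,-20,30),(210,297))]]
D=[('top',a,px(*T,*b)) for a,b in [((-32,-22,8),(275,415)),((-32,22,0),(130,350))]]
D+=[('scene',a,px(*S,*b)) for a,b in [((32,-22,8),(105,170)),((32,22,8),(123,240)),((-32,22,8),(292,215)),((32,22,0),(124,265)),((-32,22,0),(295,240))]]
for nm,O,z in(('H',H,0),('D',D,.0987)):
  for sel in('topscene','top','scene'):
    x,r=fit(C,[q for q in O if q[0] in sel],[.51,-.23,-.41],z);d=x[:2]-p[:2];c,s=np.cos(.41),-np.sin(.41)
    print(nm,sel,x.round(4),'rel TCP in holder x,y',((c*d[0]+s*d[1])*1e3).round(1),((-s*d[0]+c*d[1])*1e3).round(1),r)
E
```

```text
[ 0.51360647 -0.23094749  0.11541771]
H topscene [ 0.5095 -0.2315 -0.4193] rel TCP in holder x,y -3.5 -2.1 [[-0.2, 0.2], [0.5, 1.9], [-0.6, 0.6], [1.5, 1.2], [0.4, 0.1], [-0.1, -0.1], [-0.3, 1.3], [0.4, 1.4], [-1.0, 1.5], [0.6, 0.9], [-0.5, -0.1], [-1.7, -0.1], [0.4, -0.2], [-1.1, 0.4]]
H top [ 0.5111 -0.2309 -0.4093] rel TCP in holder x,y -2.3 -1.0 [[-0.7, -0.3], [0.5, 1.2], [-0.7, 0.2], [1.1, 0.4], [0.1, -0.4], [-0.2, -0.8]]
H scene [ 0.5069 -0.233  -0.4381] rel TCP in holder x,y -5.4 -4.5 [[-0.1, 0.3], [0.7, 1.0], [-0.8, 0.5], [0.9, 0.5], [0.1, -1.0], [-1.1, -0.5], [0.7, -0.8], [-0.5, -0.3]]
D topscene [ 0.5119 -0.2337 -0.4497] rel TCP in holder x,y -0.4 -3.2 [[-0.2, 1.1], [1.0, 1.1], [-0.4, -0.4], [-0.4, 1.6], [0.2, 1.8], [-0.4, 0.4], [-0.1, 0.5]]
D top [ 0.5149 -0.2319 -0.4239] rel TCP in holder x,y 1.6 -0.3 [[-0.5, -0.2], [0.5, 0.2]]
D scene [ 0.51   -0.2361 -0.4198] rel TCP in holder x,y -1.3 -6.2 [[-0.5, -0.9], [-0.0, 1.0], [0.5, 0.7], [-0.1, -0.2], [0.1, -0.5]]
```

Call:
step_arm --pt "-1 0.07 0 0.2 0" --pt "-1 0 0 0.3 0" --pt "-1 0 0 0.3 0" --pt "-1 0 0 0.06 0" --pt "-1 0 0 0 0"

```text
time_s: 12.28
position: [0.5105, -0.2296, 0.0801]
orientation: [-0.0, 0.204, 0.979, 0.0]
wrist_force: [1.0, 0.2, -1.2]
finger_gap: 0.0157
grip_force: 78.4
```

```bash
python3 - <<'E'
from h import *
o=robot.observe();print(o['position'],o['wrist_force'],o['time_s'])
I=[]
for n in('top','scene'):
    c=cam(n);u,v=proj(c,[.51,-.23,.04])[0].astype(int);print(n,u-25,v-32);cv2.imwrite(f'pics/k_{n}.png',c['image'][:,:,::-1])
    a=c['image'][v-32:v+32,u-25:u+25,::-1];I.append(np.clip(255*(cv2.resize(a,(400,512),interpolation=cv2.INTER_LANCZOS4)/255.)**.7,0,255).astype(np.uint8))
cv2.imwrite('pics/c6.png',np.hstack(I))
E
```

```text
[ 0.51051813 -0.22958389  0.08010482] [ 1.00225117  0.21743551 -1.1910141 ] 12.275
top 311 189
scene 216 114
```

View pics/c6.png

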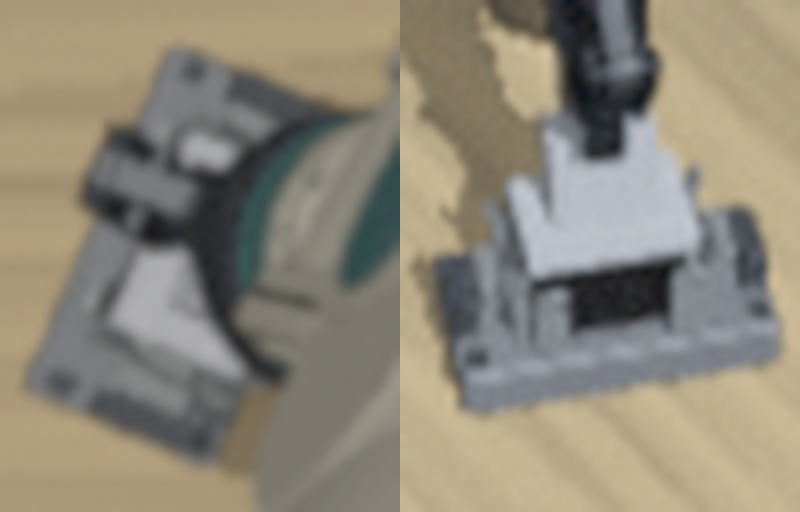

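At hover the plate's near edge runs (528,278)–(700,250) in the scene crop, above the seat opening. In the top crop the plate corners are at (105,322) and (243,378), with the base corners at (27,388), (207,465) and (170,45).

```bash
python3 - <<'E'
from h import *
C={n:cam(n) for n in('top','scene')}
p=robot.observe()['position'];print(p)
def px(u0,v0,x,y): return np.array([u0+(x+.5)/8-.5,v0+(y+.5)/8-.5])
T=(311,189);S=(216,114)
H=[('top',a,px(*T,*b)) for a,b in [((62,33,0),(172,46)),((-62,-33,24),(208,465)),((-62,33,0),(26,388)),((62,-33,24),(357,120)),((0,20,30),(144,235)),((0,-20,30),(260,288))]]
H+=[('scene',a,px(*S,*b)) for a,b in [((62,33,24),(61,373)),((-62,33,24),(377,319)),((62,33,0),(66,411)),((-62,33,0),(377,362)),((62,-33,24),(34,256)),((-62,-33,24),(355,206)),((0,20,30),(210,322)),((0,-20,30),(202,241))]]
D=[('top',a,px(*T,*b)) for a,b in [((-32,-22,8),(243,379)),((-32,22,4),(105,322))]]
D+=[('scene',a,px(*S,*b)) for a,b in [((32,-22,8),(110,180)),((32,22,0),(128,278)),((-32,22,0),(300,250)),((32,22,8),(127,254)),((-32,22,8),(298,226))]]
for nm,O,z in(('H',H,0),('D',D,.0633)):
  for sel in('topscene','top','scene'):
    x,r=fit(C,[q for q in O if q[0] in sel],[.51,-.23,-.41],z);d=x[:2]-p[:2];c,s=np.cos(.41),-np.sin(.41)
    print(nm,sel,x.round(4),'rel TCP in holder x,y',((c*d[0]+s*d[1])*1e3).round(1),((-s*d[0]+c*d[1])*1e3).round(1),r)
E
```

```text
[ 0.51123334 -0.23001201  0.08111868]
H topscene [ 0.5096 -0.2313 -0.4174] rel TCP in holder x,y -1.0 -1.9 [[0.0, 0.5], [0.8, 1.6], [-0.7, 0.3], [1.4, 1.1], [0.3, 0.1], [-0.1, -0.1], [-0.2, 1.3], [0.5, 1.4], [-0.4, 1.7], [0.4, 1.2], [-0.5, 0.0], [-1.5, -0.1], [0.5, -0.1], [-1.1, 0.4]]
H top [ 0.5111 -0.2306 -0.4066] rel TCP in holder x,y 0.1 -0.6 [[-0.5, -0.1], [0.8, 1.0], [-0.7, 0.0], [1.0, 0.3], [0.0, -0.4], [-0.4, -0.8]]
H scene [ 0.5069 -0.2332 -0.4381] rel TCP in holder x,y -2.7 -4.7 [[-0.1, 0.3], [0.7, 1.0], [-0.3, 0.6], [0.6, 0.7], [0.0, -1.1], [-0.9, -0.5], [0.7, -0.9], [-0.6, -0.3]]
D topscene [ 0.5092 -0.2308 -0.4453] rel TCP in holder x,y -1.6 -1.5 [[-0.0, 1.1], [1.1, 0.5], [-0.2, -0.2], [-0.0, 0.1], [-0.3, 0.6], [-0.0, 1.3], [-0.1, 1.8]]
D top [ 0.5118 -0.2277 -0.3888] rel TCP in holder x,y -0.4 2.3 [[-0.4, -0.1], [0.4, 0.1]]
D scene [ 0.5076 -0.2331 -0.4141] rel TCP in holder x,y -2.1 -4.3 [[-0.3, -0.6], [0.2, -0.4], [-0.2, -0.4], [0.2, 0.8], [0.0, 0.8]]
```

Call:
step_arm --pt "-1 0.01 -0.02 0.06 0" --pt "-1 0 0 0.08 0" --pt "-1 0 0 0.08 0" --pt "-1 0 0 0.08 0" --pt "-1 0 0 0 0"

```text
time_s: 13.1
position: [0.5097, -0.2301, 0.0681]
orientation: [-0.0, 0.203, 0.979, 0.0]
wrist_force: [-0.0, 0.3, -0.4]
finger_gap: 0.015
grip_force: 78.4
```

```bash
python3 -c "
from h import *
o=robot.observe();print(o['position'],o['wrist_force'],o['torque'])"
```

```text
[ 0.5097242  -0.23008083  0.0681324 ] [-0.03274017  0.32972008 -0.36584731] [-0.00705303 -0.01935371 -0.01207931]
```

Call:
step_arm --pt "-1 0 0 0.06 0" --pt "-1 0 0 0.06 0" --pt "-1 0 0 0 0" --pt "-1 0 0 0 0" --grip_force 110

```text
time_s: 13.6
position: [0.5101, -0.2304, 0.0639]
orientation: [0.0, 0.204, 0.979, -0.0]
wrist_force: [0.8, 0.2, -0.1]
finger_gap: 0.0142
grip_force: 110.5
```

Call:
step_arm --pt "-1 0 0 0.05 0" --pt "-1 0 0 0.05 0" --pt "-1 0 0 0 0"

```text
time_s: 13.98
position: [0.5107, -0.2306, 0.0608]
orientation: [0.001, 0.203, 0.979, -0.0]
wrist_force: [-2.1, 2.3, 3.9]
finger_gap: 0.014
grip_force: 111.1
```

Call:
step_arm --pt "-1 0.01 0 0.05 0" --pt "-1 0 0 0.05 0" --pt "-1 0 0 0.05 0" --pt "-1 0 0 0 0"

```text
time_s: 14.48
position: [0.5096, -0.2301, 0.0532]
orientation: [-0.0, 0.204, 0.979, 0.0]
wrist_force: [1.2, -0.7, -1.7]
finger_gap: 0.0139
grip_force: 110.2
```

Call:
step_arm --pt "-1 0 0 0.05 0" --pt "-1 0 0 0.05 0" --pt "-1 0 0 0 0"

```text
time_s: 14.85
position: [0.5087, -0.2297, 0.0483]
orientation: [-0.001, 0.204, 0.979, 0.0]
wrist_force: [2.1, -0.9, -9.4]
finger_gap: 0.0138
grip_force: 109.2
```

Call:
step_arm --pt "-1 0 0 0.05 0" --pt "-1 0 0 0 0" --pt "-1 0 0 0 0"

```text
time_s: 15.22
position: [0.5096, -0.23, 0.0478]
orientation: [-0.0, 0.204, 0.979, 0.0]
wrist_force: [0.2, -0.4, -5.1]
finger_gap: 0.014
grip_force: 109.8
```

Call:
step_arm --pt "-1 0 0 0.02 0" --pt "-1 0 0 0 0" --pt "-1 0 0 0 0"

```text
time_s: 15.6
position: [0.51, -0.2303, 0.0474]
orientation: [0.0, 0.203, 0.979, -0.0]
wrist_force: [-0.9, -0.3, 0.3]
finger_gap: 0.014
grip_force: 110.2
```

Call:
step_arm --pt "-1 0 0 0.02 0" --pt "-1 0 0 0.02 0" --pt "-1 0 0 0 0" --pt "-1 0 0 0 0"

```text
time_s: 16.1
position: [0.5103, -0.2301, 0.0472]
orientation: [0.001, 0.203, 0.979, 0.0]
wrist_force: [-2.2, 2.5, 9.6]
finger_gap: 0.0138
grip_force: 111.5
```

Call:
step_arm --pt "-1 0 0 0 0" --pt "-1 0 0 0 0" --pt "-1 0 0 0 0" --pt "-1 0 0 0 0"

```text
time_s: 16.6
position: [0.5102, -0.2301, 0.0472]
orientation: [0.001, 0.203, 0.979, 0.0]
wrist_force: [-1.7, 2.8, 9.9]
finger_gap: 0.0139
grip_force: 111.5
```

```bash
python3 - <<'E'
from h import *
I=[]
for n in('top','scene'):
    c=cam(n);u,v=proj(c,[.51,-.23,.04])[0].astype(int)
    a=c['image'][v-32:v+32,u-25:u+25,::-1];I.append(np.clip(255*(cv2.resize(a,(400,512),interpolation=cv2.INTER_LANCZOS4)/255.)**.7,0,255).astype(np.uint8))
cv2.imwrite('pics/c7.png',np.hstack(I))
for _ in range(3):
    cam('top');o=robot.observe();print(o['position'].round(4),o['wrist_force'].round(1),o['torque'].round(3),o['time_s'])
E
```

```text
[ 0.5102 -0.2301  0.0472] [-2.   3.4  9. ] [ 0.525  0.517 -0.033] 16.75
[ 0.5102 -0.2301  0.0472] [-2.7  2.8  7.5] [ 0.484  0.525 -0.011] 16.8
[ 0.5102 -0.2301  0.0472] [-2.   1.7  8.4] [ 0.458  0.529 -0.017] 16.85
```

View pics/c7.png

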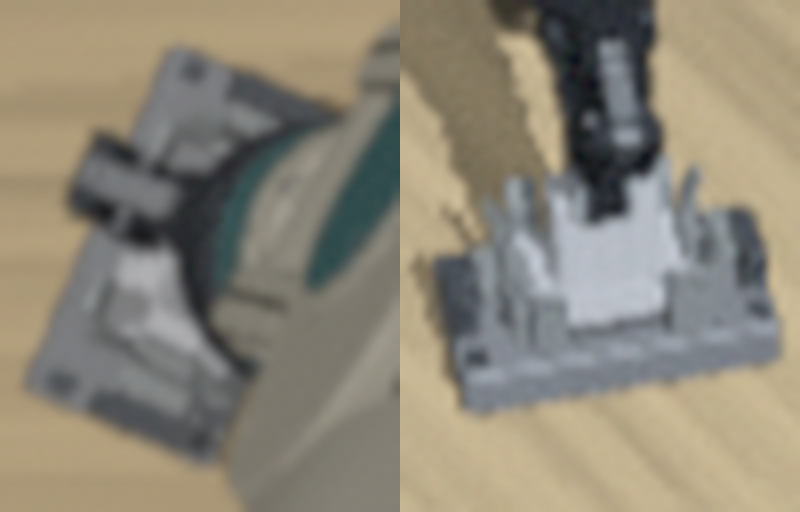

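The plate has sunk between the corner guides, with its near edge at about (615,325) in the scene crop. No gap shows above the seat, and the wrist reads a steady 8 to 10 N of push. Handing in.

```bash
python3 -c "
from plant import robot
print(robot.hand_in())"
```

```text
the job is handed in; nothing more can be done
None
```

I took the strap die out of the tray and pressed it home in the holder. I handed the job in at about 17 s, still gripping it at about 110 N and pressing with about 8–10 N. The camera views and the 30 mm seat height both agree with it being fully home, but the hand-in returned no verdict.

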